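# Third hand for a counter sign: post in its foot, foot against the sprung stop

## Task

Take the post with the card clip out of the parts block and stand it fully home in the socket of the wooden sign foot. Then, with the post let go and standing upright, bring the foot flat along the counter up to the sprung stop plate, end face flush and centred on the plate, and press the plate back to about half its travel (about 10 N), never to its end. Finish while still holding that steady push, so your colleague can tighten the set screw; leave the short plain rod, mug, stapler and tape roll alone.

Things in the scene. Friction and masses are not known exactly. Their poses are not given: they have to be found in the camera images.
- post_clip (a point): sign post: bare aluminium rod, 16 mm thick, tapered lower end, flat black card clip on top; 150 mm long, 0.12 kg, loose, upright in one of the parts block's two holes (either). This point: clip centre on the rod's axis, 132 mm above the lower end. Clip: 14 mm thick (x), 40 mm wide (y), 36 mm high (z up, 18 mm each way). Grip it from above across the 14 mm
- post_end (a point): the lower end of the sign post, on its axis (axes as post_clip). It stands 10 mm above the counter while the post is in a block hole or fully home in the foot
- foot_socket (a point): centre of the mouth of the foot's socket, on the foot's top face, 50 mm above the counter. Round hole 19 mm wide, 40 mm deep, 3 mm chamfer; 50 mm from the foot's middle towards its head, 25 mm from the head end face. x points along the foot to the head, y across, z up
- foot_center (a point): centre of the sign foot, half-way up: loose plain wooden block 150 mm long (x), 46 mm wide (y), 50 mm high (z), about 0.45 kg, flat on the counter some 50 to 110 mm short of the stop plate, turned and off to a side. Its head end (+x, 75 mm from here), near the socket, goes against the plate
- foot_tail (a point): a good place to take hold of the sign foot: middle of its solid tail part, 50 mm from the centre towards the tail, 25 mm above the counter; grip across the 46 mm width (axis y) from above. 100 mm from the socket axis
- stop_face (a point): the face of the sprung stop plate that the foot is pressed on: point on the middle of its width, 25 mm above the counter; it moves with the plate. The bare aluminium plate is 100 mm wide (y), from 3 to 59 mm above the counter, upright. x points away from the foot, the way the foot is pushed and the plate gives way; z up
- stop (a joint): how far the stop plate is pressed back, m: 0 = at rest, grows as pressed, 0.032 = end of its travel. A spring of 0.6 N per mm holds it out with no preload (16 mm = 9.6 N)
- jig: the stop unit, fixed to the counter: grey steel bracket 110 mm wide and 65 mm high that carries the plate on two guide rods and a coil spring. Origin on the counter under the plate's face at rest; x is the pushing direction, z up. The bracket starts 55 mm behind the face
- holder: the parts block, fixed: plywood 160 x 60 x 50 mm high (x, y, z), origin under its middle. Two holes 19 mm in diameter, 40 mm deep, 45 mm either side of the middle along its x: one holds the sign post, the other the short rod
- spare_top (a point): top of the short plain rod (16 mm diameter, 90 mm long, no clip) in the other hole of the parts block: not needed, leave it
- mug: white mug, 76 mm wide, 85 mm high, bystander; origin under its middle
- stapler: stapler 125 x 36 x 54 mm high, bystander; origin under its middle, x along it
- tape: roll of clear tape, 90 mm across, 24 mm high, lying flat, bystander; origin under its middle
There are look-alikes about, which are no part of the job. There is more than one size of the part that bears post_clip; the job needs the larger. What is shaped like the part that bears foot_socket but purple is not meant.

How it is judged:
On the way:
1. the post stands upright, fully home in the foot's socket and let go, before the foot is pressed on the stop (z of post_end in the frame of foot_socket below -0.034 m and horizontal distance between post_end and foot_socket below 0.008 m and angle between post_clip's own z axis and vertical below 0.12 rad and contact force between each of the fingers, the arm and post below 0.2 N and height (world z) of foot_center below 0.031 m and angle between foot_center's own z axis and vertical below 0.06 rad and contact force between foot and jig below 0.5 N), for 0.2 s.
At the end, for the whole second after the job is handed in: Robot still on the foot (over 2 N); foot presses the stop with 5-14 N, plate 8-24 mm back and still; head flush (0.1 rad), centred within 15 mm, flat on the counter (6 mm, 0.06 rad); post at least 34 mm deep in the socket, upright within 0.12 rad, not touched by the robot (z of post_end in the frame of foot_socket below -0.034 m and horizontal distance between post_end and foot_socket below 0.008 m and angle between post_clip's own z axis and vertical below 0.12 rad and contact force between each of the fingers, the arm and post below 0.2 N and height (world z) of foot_center below 0.031 m and angle between foot_center's own z axis and vertical below 0.06 rad and contact force between foot and jig between 5 and 14 N and value of joint stop between 0.008 and 0.024 m and velocity of joint stop between -0.005 and 0.005 m/s and angle between the x axis of foot_center and the x axis of stop_face, either way round below 0.1 rad and y of foot_socket in the frame of stop_face between -0.015 and 0.015 m and x of foot_socket in the frame of stop_face above -0.033 m and contact force between any of the fingers, the arm and foot above 2 N); the arm keeps its last pose, push and grip.
It fails at once if the stop plate is rammed to the end of its travel (value of joint stop above 0.031 m).
It fails at once if the short rod is disturbed (distance of spare_top from where it was at the start of the episode above 0.02 m).
It fails at once if the mug is disturbed (distance of mug from where it was at the start of the episode above 0.02 m).
It fails at once if the stapler is disturbed (distance of stapler from where it was at the start of the episode above 0.02 m).
It fails at once if the tape is disturbed (distance of tape from where it was at the start of the episode above 0.02 m).
It also fails if it takes over 64 s, if anything falls off the work surface, if the arm or the gripper's body presses on something with over 40 N, if the wrist force passes 120 N, or if a joint passes its speed limit or range.

## Robot

A 6-joint arm with a two-finger parallel gripper is mounted at the origin on the work surface. World frame = base frame: x ahead of the robot, y to its left, z up, the work surface at z = 0. Lengths are in m, angles in rad, forces in N, time in s.
With the tool pointing down it reaches from about 0.375 to 0.975 m from the base axis. Payload 3.8 kg.
Tool frame: the origin (TCP) lies midway between the tips of the shut fingers; the grasp point (between the pads) lies 19 mm behind it (grasp_offset is the distance from the TCP to the grasp point, in m); x points along the fingers, y is the direction in which the jaws open and shut, and the axes are right-handed (so a half turn about x gives the same grasp; the last joint's range is limited). The gripper opens to 85 mm and grips with 20 to 120 N. Pads are 22 mm wide; open, the fingers measure 114 mm over their backs; the gripper's body (76 mm by 85 mm) begins 54 mm behind the grasp point. The pads swing forward as they close: fully open they stand 13 mm farther back than shut.
Start: joints at [-1.217, 0.264, 1.604, -0, 1.274, -0.037], TCP at [0.257, -0.624, 0.231] pointing down, gripper open.
Joint ranges: [-2.63, 2.63], [-0.94, 2.18], [0.31, 2.57], [-1.31, 4.45], [0, 2.66], [-2.55, 2.55]. Speed limits (rad/s): [2.57, 2.57, 3.14, 3.14, 3.14, 3.14].

## Interface

Orientations are given as a rotation vector (axis times angle).
In Python, from station import get_obs, capture, close_job, grasp_offset gives the robot as it stands. The module is installed in compiled form; this text tells all that it offers.
- The arm moves only by the tool jog_arm, never from a script. Its argument "steps" is text: rows parted by semicolons, each of 7 numbers parted by spaces: the shift along the world's x, y, z in mm, then the turn, a rotation vector about the world's x, y, z in rad, then the gripper's target within -1 to 1 (fully open at 1, half-way at 0, shut at -1). In form: tx ty tz wx wy wz fingers; .... A call has 1 to 5 rows; each row is the pose to reach, as a shift and turn from the pose commanded when the call began; what a row does not reach only later rows make up. A row lasts 1/8 s, in which the tool goes at most 62.5 mm and 10.7 degrees, less where a joint would pass 70% of its speed; a pose out of reach is approached as far as the arm can. A call with a gripper value outside its range is refused whole. The fingers move at their own pace and stop on an object; the grip force is fixed at half the most. Time passes only in rows, so rows that repeat a pose let the fingers close. It gives the time, the measured TCP pose, the force and the opening at its end, in the units of the state.
- get_obs(): the state, without advancing time (a new reading comes with each control period).
- capture(name): name is "side" or "top"; returns a dict with "img" (420x560x3 uint8, red, green, blue), "fovy" (degrees; the focal length in pixels is half the picture's height over the tangent of half this angle, whatever the lens; pixels are square), "cx", "cy" (the principal point, pixels), "dist" ([k1, k2, p1, p2, k3] as OpenCV has them; the pictures are not rectified), "rvec" (rotation vector, rad) and "tvec" (3), from world to camera coordinates, as OpenCV has them. Camera axes: x right, y down, z forward; pixel columns grow to the right and rows downward; lengths in m; the calibration is good to about 2 mm. A picture is of the moment at which its call begins. There is no depth.
- close_job(): hands the job in, once; it reports no verdict.
The state is a dict: "clock": time; "joint_pos": joint angles; "qvel": joint speeds; "joint_torque": joint torques, N m; "tool_pos": TCP position; "eef_rot": TCP orientation; "wrist_force": force on the tool from outside, world axes, zero at the start; "ft_torque": the same for the moment, N m; "opening": opening from 0.0 (shut) to 1.0 (fully open).
Only numpy, scipy, OpenCV 4.12 (cv2) and the standard library are available. Lean on these libraries where they do the work, as an engineer would, in place of code of your own. Each camera call takes 0.05 s, during which the arm holds its last target.

## Working session

There is one attempt and no reset: what is moved stays moved. The work goes in short steps, Python scripts to look and compute and a tool call to move; the robot and the scene stay as the last step left them, time stands still between calls to the robot, and variables do not carry over. Pictures are saved under pics/ and viewed, and the job is handed in when it is done.

Besides the shell and the picture viewer there is one more tool, called after "Emit:" as a command line: name --argument value ..., lists and objects as JSON in quotes. jog_arm: Moves the arm, as the interface text tells. Its arguments: {"type":"object","properties":{"steps":{"type":"string"}},"required":["steps"]}

```bash
mkdir -p pics
cat > h.py <<'E'
import numpy as np,cv2,pickle
from station import *
def cap(n,tag):
    d=capture(n); cv2.imwrite(f'pics/{tag}.png',d['img'][:,:,::-1]); pickle.dump(d,open(f'pics/{tag}.pkl','wb')); return d
def load(tag): return pickle.load(open(f'pics/{tag}.pkl','rb'))
def cam(d):
    h=d['img'].shape[0]; f=h/2/np.tan(np.radians(d['fovy'])/2)
    K=np.array([[f,0,d['cx']],[0,f,d['cy']],[0,0,1.]]); return K,np.array(d['dist'],float),np.array(d['rvec'],float),np.array(d['tvec'],float)
def ray(d,uv):
    K,D,r,t=cam(d); R=cv2.Rodrigues(r)[0]
    p=cv2.undistortPoints(np.array(uv,float).reshape(-1,1,2),K,D).reshape(-1,2)
    v=np.c_[p,np.ones(len(p))]@R; return -R.T@t.ravel(),v
def onz(d,uv,z):
    c,v=ray(d,uv); s=(z-c[2])/v[:,2]; return c+v*s[:,None]
def proj(d,P):
    K,D,r,t=cam(d); return cv2.projectPoints(np.array(P,float).reshape(-1,3),r,t,K,D)[0].reshape(-1,2)
def tri(d1,u1,d2,u2):
    c1,v1=ray(d1,u1);c2,v2=ray(d2,u2);v1=v1[0];v2=v2[0]
    A=np.c_[v1,-v2]; s=np.linalg.lstsq(A,c2-c1,rcond=None)[0]
    a=c1+s[0]*v1;b=c2+s[1]*v2; return (a+b)/2,np.linalg.norm(a-b)
E
python3 - <<'E'
from h import *
for n in('side','top'):
    d=cap(n,n+'0'); print(n,ray(d,[[280,210]]),d['fovy'],d['dist'])
print(get_obs(),grasp_offset)
E
```

```text
side (array([ 0.07193697, -1.0811012 ,  0.78958136]), array([[ 0.38190964,  0.78363848, -0.490009  ]])) 43.73239487536856 [-0.19169775  0.          0.          0.          0.        ]
top (array([ 0.46829609, -0.00723964,  1.71804943]), array([[ 0.0314126 ,  0.02750918, -0.99971427]])) 43.11214116319073 [-0.09552652  0.          0.          0.          0.        ]
{'clock': 0.1, 'joint_pos': array([-1.21693731e+00,  2.64682884e-01,  1.60525953e+00,  9.59992667e-06,
        1.27372440e+00, -3.68905082e-02]), 'qvel': array([ 3.64138224e-04, -1.78898380e-03, -1.49026034e-03,  8.23768813e-04,
       -4.38912456e-04, -4.46409533e-05]), 'joint_torque': array([ 2.58159398e-04, -5.16707754e+01, -3.68589771e+01, -5.64413881e-05,
        6.26260051e-03, -3.95627842e-05]), 'tool_pos': array([ 0.25686686, -0.62348104,  0.2300712 ]), 'eef_rot': array([ 2.00763217,  0.39946803, -2.00828367]), 'wrist_force': array([ 0.66626853,  0.12769549, -0.6327105 ]), 'ft_torque': array([-0.02240496,  0.04205902, -0.00879065]), 'opening': 0.9989956322838045} 0.0187
```

View pics/side0.png

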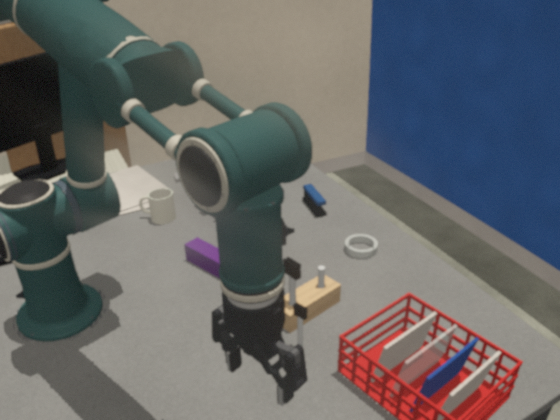

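View pics/top0.png

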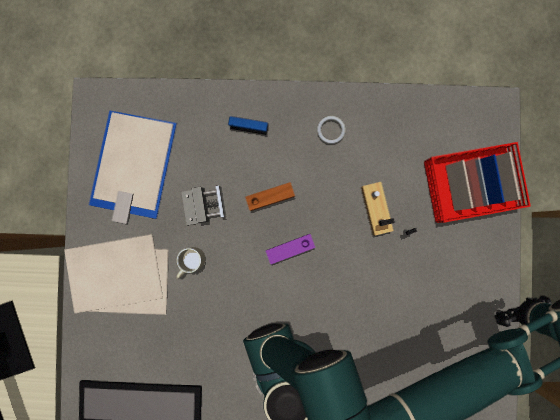

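Run:
```python
from h import *
d=load('top0');im=d['img'][:,:,::-1]
a=cv2.resize(im[170:250,340:440],None,fx=6,fy=6,interpolation=cv2.INTER_CUBIC)
cv2.imwrite('pics/c1.png',a)
cv2.imwrite('pics/c2.png',cv2.resize(im[160:280,170:330],None,fx=5,fy=5,interpolation=cv2.INTER_CUBIC))
s=load('side0')['img'][:,:,::-1]
cv2.imwrite('pics/c3.png',cv2.resize(s[230:360,180:360],None,fx=4,fy=4,interpolation=cv2.INTER_CUBIC))
for n,u,z in [('footmid',(270,197),.05),('sock',(253,201),.05),('clip',(388,222),.14),('small',(409,232),.1),('jigface',(222,203),.05),('mug',(190,261),.085),('st',(248,125),.05),('tape',(331,130),.024),('blk',(377,208),.05),('spare',(377,195),.1),('purple',(290,249),.05)]:
    print(n,onz(d,u,z).round(3))
```

```text
footmid [[0.561 0.071 0.05 ]]
sock [[0.547 0.124 0.05 ]]
clip [[ 0.49  -0.286  0.14 ]]
small [[ 0.461 -0.357  0.1  ]]
jigface [[0.538 0.222 0.05 ]]
mug [[0.356 0.311 0.085]]
st [[0.788 0.147 0.05 ]]
tape [[ 0.783 -0.118  0.024]]
blk [[ 0.534 -0.266  0.05 ]]
spare [[ 0.572 -0.258  0.1  ]]
purple [[0.399 0.004 0.05 ]]
```

View pics/c1.png

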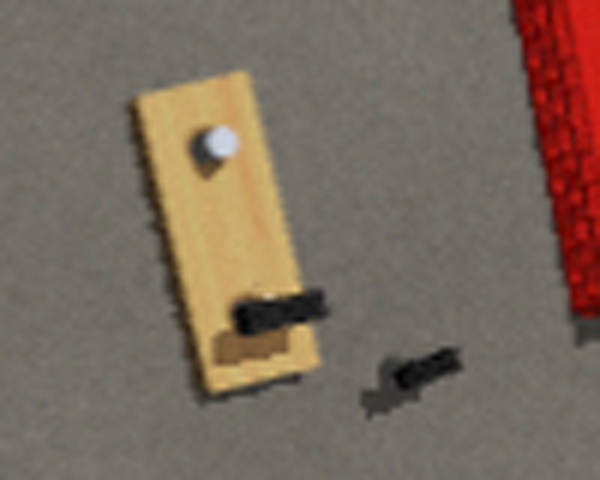

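View pics/c2.png

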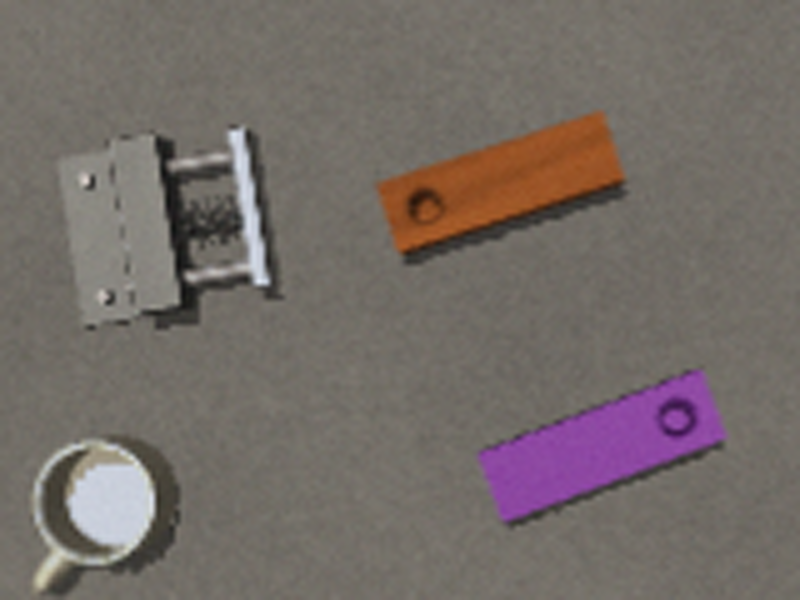

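View pics/c3.png

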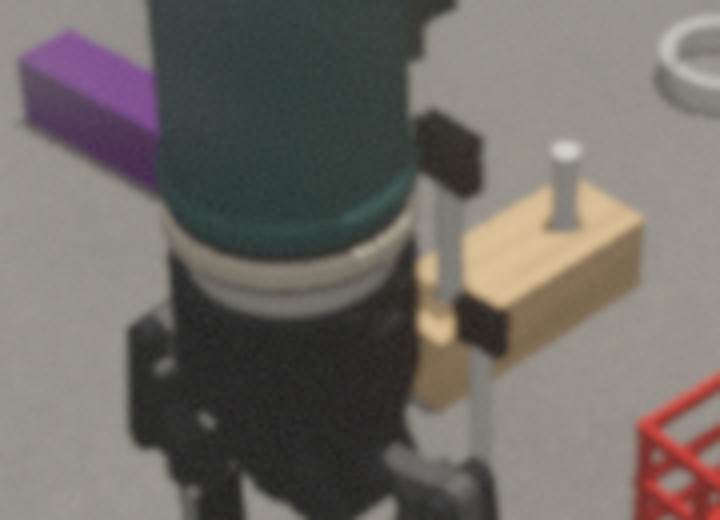

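```bash
cat >> h.py <<'E'
def blob(m,seed):
    n,l,s,c=cv2.connectedComponentsWithStats(m.astype(np.uint8),connectivity=4)
    ys,xs=np.nonzero(l>0); i=np.argmin((xs-seed[0])**2+(ys-seed[1])**2)
    k=l[ys[i],xs[i]]; return (l==k),c[k],s[k]
def axis(d,m,z):
    ys,xs=np.nonzero(m); P=onz(d,np.c_[xs,ys],z)[:,:2]; c=P.mean(0); w,v=np.linalg.eigh(np.cov((P-c).T)); v=v[:,1]; return c,v,np.degrees(np.arctan2(v[1],v[0])),np.sqrt(12*w)
E
python3 - <<'E'
from h import *
d=load('top0');im=d['img'].astype(int);hsv=cv2.cvtColor(d['img'],cv2.COLOR_RGB2HSV)
H,S,V=[hsv[:,:,i].astype(int) for i in range(3)]
print('foot')
m=(H<16)&(S>130)&(V>50); m[:, :220]=0
b,c,s=blob(m,(270,197)); b=cv2.morphologyEx(b.astype(np.uint8),cv2.MORPH_CLOSE,np.ones((7,7)))
print(c,s,axis(d,b,.035)); r=cv2.minAreaRect(cv2.findContours(b,0,2)[0][0]);print(r, onz(d,cv2.boxPoints(r),.05).round(4))
print(onz(d,[c],.025))
# hole
g=im.sum(2); sub=g[190:212,242:266]; print(sub[::1]//3)
print('clip')
m=(V<50); b,c,s=blob(m,(390,222)); print(c,s,axis(d,b,.142)); print(onz(d,[c],.142))
print(V[214:232,376:398])
b,c,s=blob(m,(410,232)); print(c,s,axis(d,b,.1))
print('plate'); 
print(V[185:222,214:228])
E
```

```text
foot
[269.6103352  196.24301676] [246 183  49  28 716] (array([0.5640356 , 0.07319617]), array([-0.33047706,  0.94381402]), np.float64(109.29773361225735), array([0.04813999, 0.15012745]))
((269.6046142578125, 196.2699432373047), (15.232455253601074, 47.227413177490234), 72.18110656738281) [[ 0.5614  0.1505  0.05  ]
 [ 0.6102  0.0102  0.05  ]
 [ 0.5648 -0.0056  0.05  ]
 [ 0.5161  0.1346  0.05  ]]
[[0.5646148  0.07359456 0.025     ]]
[[108 109 112 110 111 105 108 110 108 106 103 109 110 107 107 106 109 111
  108 108 102 100  94  89]
 [109 113 110 112 112 109 105 108 107 106 107 110 114 112 107 106 108 109
  102  92  84  83  84  82]
 [109 108 108 106 109 113 112 110 106 111 108 111 106 108 107  98  95  89
   86  79  83  85  84  87]
 [112 111 112 107 112 113 112 111 113 107 113 104  97  94  86  87  83  85
   85  90  88  89  91  93]
 [113 109 109 100 108 107 110 113 110  99  91  84  85  84  86  84  85  89
   92  90  94  92  91  90]
 [113 112 110 105 109 108  99  97  87  83  86  84  85  85  90  90  88  91
   91  92  94  91  91  89]
 [110 110 104  97  94  88  85  87  86  82  87  82  85  89
[... 5141 characters left out ...]
1 113 114 111 136 221 218 194  58  73 102 115 113]
 [118 118 114 113 115 144 219 219 191  50  68  92 116 111]
 [ 93  87 106 130 137 155 218 220 192  48  59  84 117 115]
 [129 131 148 172 186 191 216 218 197  73  58  78 114 115]
 [176 158 139 133 132 134 178 219 202 108  58  77 108 117]
 [118  89  78  66  54  57 132 218 209 159  66  81 113 115]
 [ 65  62  55  60  61  60 120 219 219 192  64  76 103 119]
 [ 62  63  71 107 113 110 106 101  83  74  59  78 115 115]
 [111 115 113 110 110 111 109 111  94  58  59  80 116 115]
 [116 114 112 113 110 110 113 111 101  64  64  67  78 114]
 [112 113 111 111 110 114 115 114 116 114 112 112 116 112]
 [119 116 115 113 113 112 111 113 117 120 116 114 114 116]]
```

Run:
```python
from h import *
d=load('top0');hsv=cv2.cvtColor(d['img'],cv2.COLOR_RGB2HSV);s=load('side0')
H,S,V=[hsv[:,:,i].astype(float) for i in range(3)]
pts=[]
for v in range(188,214):
    row=V[v,212:232]; i=np.argmax(row>190); j=max(np.nonzero(row>150)[0])
    # subpixel crossing 150 
    k=j+(row[j]-150)/(row[j]-row[j+1]); pts.append((212+k+0.0,v))
pts=np.array(pts); l=cv2.fitLine(pts.astype(np.float32),2,0,.01,.01).ravel();print(l)
P=onz(d,pts,.059); c=P.mean(0); t=P[-1]-P[0]; t/=np.linalg.norm(t); print('plate face mid',c,'tangent ang',np.degrees(np.arctan2(t[1],t[0])), 'ends',P[0],P[-1])
# plate vertical ends rows: 186..216
for vv in((185.5),(216.5)):
    u=l[2]+(vv-l[3])*l[0]/l[1]; print(onz(d,[(u,vv)],.059))
print('hole',onz(d,[(255,200.7)],.05))
m=(H>10)&(H<28)&(S>70)&(V>90)
b,c,st=blob(m,(377,205)); b=cv2.morphologyEx(b.astype(np.uint8),cv2.MORPH_CLOSE,np.ones((11,11)))
r=cv2.minAreaRect(cv2.findContours(b,0,2)[0][0]);print(r); q=onz(d,cv2.boxPoints(r),.05);print(q.round(4),q.mean(0))
hs=cv2.cvtColor(s['img'],cv2.COLOR_RGB2HSV); m=hs[:,:,2]<60; m[:,:285]=0;m[300:]=0; b,c,st=blob(m,(292,268));print('side',c,st)
print(tri(d,[(385.84,221.7)],s,[(292.3,267.5)]), proj(s,[[.4903,-.2787,.142]]))
print('spare top',onz(d,[(340+219/6-.5,170+142/6-.5)],.1))
```

```text
[1.604910e-01 9.870373e-01 2.206201e+02 2.005000e+02]
plate face mid [0.54577252 0.22519342 0.059     ] tangent ang -169.1294639830332 ends [0.5848318  0.23344588 0.059     ] [0.50675039 0.21845141 0.059     ]
[[0.59267944 0.23435772 0.059     ]]
[[0.49587495 0.21547466 0.059     ]]
hole [[0.54808995 0.11799413 0.05      ]]
((377.5294189453125, 208.11766052246094), (51.417545318603516, 19.887920379638672), 75.96376037597656)
[[ 0.6035 -0.2165  0.05  ]
 [ 0.6202 -0.2773  0.05  ]
 [ 0.464  -0.3189  0.05  ]
 [ 0.4476 -0.2583  0.05  ]] [ 0.53386534 -0.26776258  0.05      ]
side [291.60913706 268.22335025] [285 259  14  20 197]
(array([ 0.48945551, -0.2785378 ,  0.14077126]), np.float64(0.0019212935355236223)) [[293.13207163 266.90368307]]
spare top [[ 0.57730997 -0.25456712  0.1       ]]
```

Run:
```python
from h import *
from scipy.spatial.transform import Rotation as R
o=get_obs(); M=R.from_rotvec(o['eef_rot']).as_matrix(); print(M.round(3)); a=np.degrees(np.arctan2(M[1,1],M[0,1]));print('jaw ang',a)
for T in(14,-166,104,109.2-90,11,-169): print(T,np.radians((T-a+180)%360-180))
print(np.array([.490,-.279,.231])-o['tool_pos'])
```

```text
[[-0.001  0.381 -0.925]
 [ 0.002 -0.925 -0.381]
 [-1.    -0.002 -0.   ]]
jaw ang -67.61185811138532
14 1.4243956327141154
-166 -1.7171970208756784
104 2.995191959509012
19.200000000000003 1.5151527538178204
11 1.3720357551542854
-169 -1.7695568984355081
[0.23313314 0.34448104 0.0009288 ]
```

Emit:
jog_arm --steps "40 55 10 0 0 0.15 1; 80 110 20 0 0 0.31 1; 120 165 20 0 0 0.47 1; 160 220 20 0 0 0.63 1; 195 270 20 0 0 0.79 1"

```text
clock: 0.72
tool_pos: [0.4402, -0.3701, 0.2509]
eef_rot: [1.487, 1.002, -1.487]
wrist_force: [0.6, -0.2, -0.0]
opening: 0.999
```

Emit:
jog_arm --steps "12 25 0 0 0 0.15 1; 24 50 0 0 0 0.31 1; 38 74 0 0 0 0.47 1; 38 74 0 0 0 0.634 0.3; 38 74 0 0 0 0.634 0.3"

```text
clock: 1.35
tool_pos: [0.4774, -0.2974, 0.2507]
eef_rot: [1.028, 1.315, -1.029]
wrist_force: [-0.4, 0.3, 0.8]
opening: 0.648
```

Run:
```python
from h import *
from scipy.spatial.transform import Rotation as R
o=get_obs(); M=R.from_rotvec(o['eef_rot']).as_matrix(); print(o['clock'],o['tool_pos'],o['opening'],o['joint_pos'].round(2)); print('jaw ang',np.degrees(np.arctan2(M[1,1],M[0,1])),M[:,0])
d=cap('side','side1')
cv2.imwrite('pics/c4.png',cv2.resize(d['img'][150:370,170:410,::-1],None,fx=3,fy=2.7,interpolation=cv2.INTER_CUBIC))
```

```text
1.35 [ 0.47737095 -0.29744183  0.25073316] 0.6479980358705648 [-0.6   0.04  1.82 -0.    1.28 -0.84]
jaw ang 13.923818987798693 [-8.17024001e-04  4.55772357e-04 -9.99999562e-01]
```

View pics/c4.png

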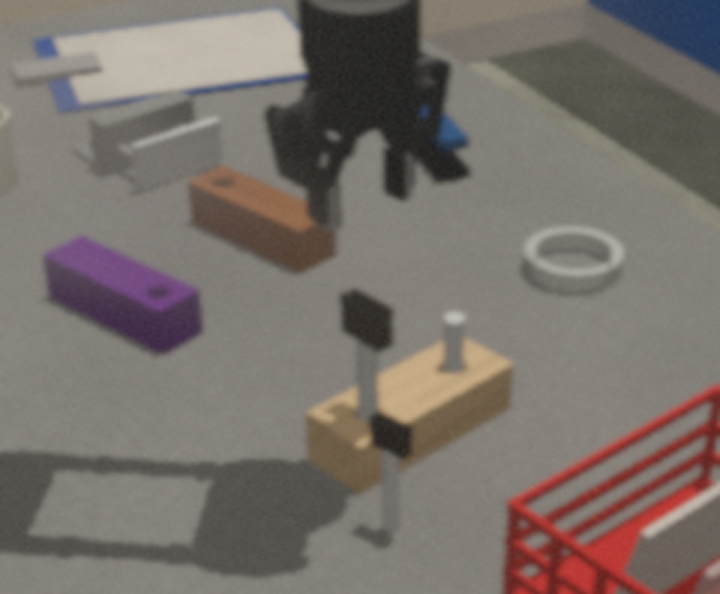

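Run:
```python
from h import *
d=load('top0');s=load('side1')
hs=cv2.cvtColor(s['img'],cv2.COLOR_RGB2HSV); H,S,V=[hs[:,:,i].astype(int) for i in range(3)]
m=(V<70)&(S<120); m[:250]=0; m[285:]=0
b,c,st=blob(m,(292,268));print('side clip',c,st); print(tri(d,[(385.84,221.7)],s,[c]),proj(s,[[.4903,-.2787,.142]]))
m=((H<14)&(S>90)&(V>40)); b,c,st=blob(m,(260,235)); print('foot side',c,st,'pred',proj(s,[[.564,.0728,.025]]),proj(s,[[.548,.120,.05]]), 'socket px seen',170+222/3,150+181/2.7)
x=tri(d,[(269.6,196.25)],s,[c]);print(x); print(onz(s,[(170+222/3,150+181/2.7)],.05))
```

```text
side clip [291.96595745 268.17021277] [284 258  16  21 235]
(array([ 0.48908081, -0.27861645,  0.13926433]), np.float64(0.002788584167310086)) [[293.13207163 266.90368307]]
foot side [261. 237.] [261 237   1   1   1] pred [[257.99188618 229.36274292]] [[245.5645332  215.68013304]] socket px seen 244.0 217.03703703703704
(array([ 0.5690598 ,  0.07378321, -0.00276832]), np.float64(0.006229629241239853))
[[0.54103459 0.11508673 0.05      ]]
```

Emit:
jog_arm --steps "12 18 0 0 0 0 0.3; 12 18 -50 0 0 0 0.3; 12 18 -100 0 0 0 0.3; 12 18 -127 0 0 0 0.3; 12 18 -127 0 0 0 0.3"

```text
clock: 2.02
tool_pos: [0.487, -0.279, 0.1211]
eef_rot: [1.03, 1.32, -1.031]
wrist_force: [-0.6, 0.1, 0.3]
opening: 0.647
```

Run:
```python
from h import *
d=cap('side','side2')
cv2.imwrite('pics/c5.png',cv2.resize(d['img'][190:340,220:380,::-1],None,fx=4,fy=4,interpolation=cv2.INTER_CUBIC))
```

```text
(no output)
```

View pics/c5.png

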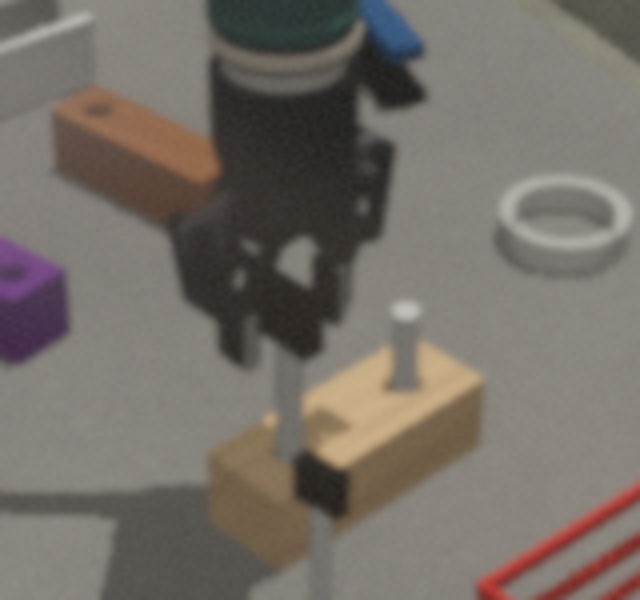

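Emit:
jog_arm --steps "2 0 1 0 0 0 -0.3; 2 0 1 0 0 0 -1; 2 0 1 0 0 0 -1; 2 0 1 0 0 0 -1; 2 0 1 0 0 0 -1"

```text
clock: 2.7
tool_pos: [0.492, -0.281, 0.1274]
eef_rot: [1.026, 1.312, -1.028]
wrist_force: [-2.1, -0.2, 5.5]
opening: 0.154
```

Emit:
jog_arm --steps "0 0 0 0 0 0 -1; 0 0 0 0 0 0 -1; 0 0 15 0 0 0 -1; 0 0 40 0 0 0 -1; 0 0 60 0 0 0 -1"

```text
clock: 3.32
tool_pos: [0.492, -0.2801, 0.1873]
eef_rot: [1.028, 1.313, -1.027]
wrist_force: [-0.0, -0.6, -1.0]
opening: 0.157
```

Run:
```python
from h import *
o=get_obs();print(o['tool_pos'],o['opening'],o['wrist_force'])
d=cap('side','side3')
cv2.imwrite('pics/c6.png',cv2.resize(d['img'][170:340,220:380,::-1],None,fx=3.5,fy=3.5,interpolation=cv2.INTER_CUBIC))
```

```text
[ 0.4920067  -0.28007367  0.18727174] 0.15673424850973672 [-0.00977894 -0.56048119 -0.99326722]
```

View pics/c6.png

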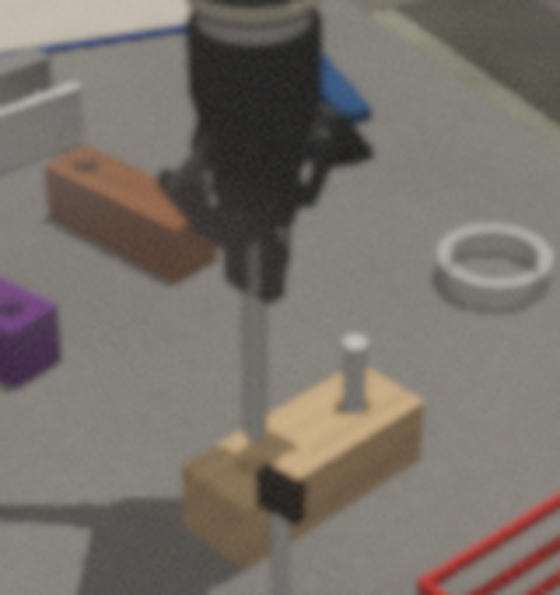

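Emit:
jog_arm --steps "0 0 45 0 0 0 -1; 8 60 45 0 0 0 -1; 16 120 45 0 0 0 -1; 24 180 45 0 0 0 -1; 32 240 45 0 0 0 -1"

```text
clock: 4.0
tool_pos: [0.5235, -0.038, 0.2307]
eef_rot: [1.028, 1.314, -1.027]
wrist_force: [-0.3, -0.7, -1.0]
opening: 0.154
```

Emit:
jog_arm --steps "8 50 0 0 0 0 -1; 16 100 0 0 0 0 -1; 22 145 0 0 0 0 -1; 24 157 0 0 0 0 -1; 24 157 0 0 0 0 -1"

```text
clock: 4.62
tool_pos: [0.5473, 0.1175, 0.2302]
eef_rot: [1.026, 1.315, -1.027]
wrist_force: [0.1, -0.2, -2.3]
opening: 0.158
```

Run:
```python
from h import *
o=get_obs();print(o['tool_pos'],o['opening'],o['wrist_force'])
d=cap('side','side4');t=cap('top','top4')
cv2.imwrite('pics/c7.png',cv2.resize(d['img'][100:270,170:330,::-1],None,fx=3.5,fy=3.5,interpolation=cv2.INTER_CUBIC))
cv2.imwrite('pics/c8.png',cv2.resize(t['img'][150:260,180:330,::-1],None,fx=5,fy=5,interpolation=cv2.INTER_CUBIC))
```

```text
[0.54734818 0.11745765 0.23018289] 0.15841856856591277 [ 0.06140831 -0.21516482 -2.34491823]
```

View pics/c7.png

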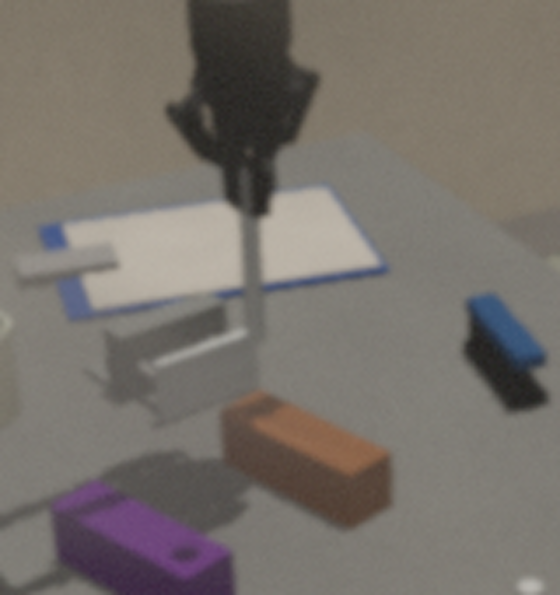

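View pics/c8.png

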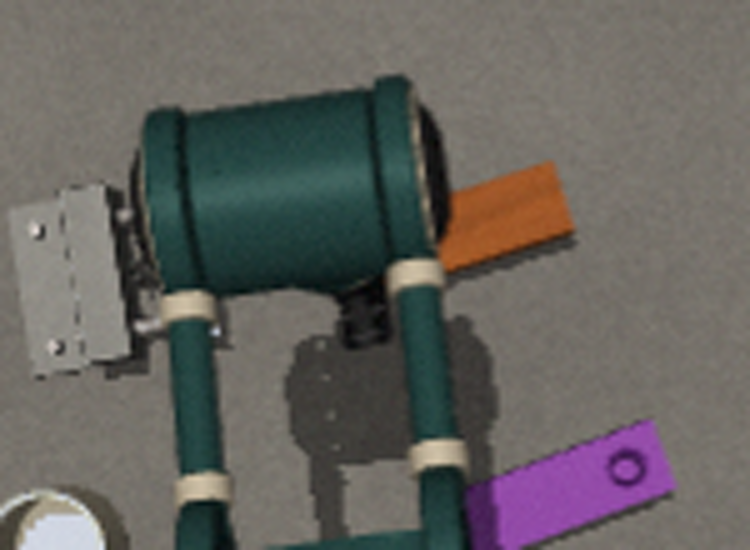

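Run:
```python
from h import *
s=load('side4'); s1=load('side1')
g=s['img'].astype(int).sum(2)//3
for v in range(160,202,3): print(v,g[v,234:252])
print('line px',proj(s,[[.5473,.1175,z] for z in(.2,.15,.12,.11,.1,.05)]).round(1).tolist())
g1=s1['img'].astype(int).sum(2)//3
for v in range(211,224): print(v,g1[v,234:256])
cv2.imwrite('pics/c9.png',np.hstack([cv2.resize(s['img'][140:220,220:270,::-1],None,fx=7,fy=7,interpolation=cv2.INTER_CUBIC),cv2.resize(s1['img'][180:260,220:270,::-1],None,fx=7,fy=7,interpolation=cv2.INTER_CUBIC)]))
```

```text
160 [173 168 157 136 111  90  80  65  54  45  49  61  94 136 164 175 175 175]
163 [175 175 174 163 143 117 103 101 100 112 140 162 172 176 177 177 176 177]
166 [175 175 174 170 149 123 106 104 105 119 145 167 174 176 177 176 177 176]
169 [176 176 175 169 153 125 105 103 106 116 144 167 176 177 177 177 176 177]
172 [178 177 178 172 156 131 110 104 104 113 141 162 174 177 177 176 178 176]
175 [178 177 176 173 158 136 113 104 105 112 135 157 171 176 177 177 177 177]
178 [176 176 176 170 159 136 114 105 105 109 128 152 168 173 174 174 174 172]
181 [161 162 159 155 144 127 111 103 102 103 103 108 108 105 101  95  93  88]
184 [ 91  91  93  96  95  95 100 103 105 102  99 106 112 121 120 123 123 124]
187 [107 118 122 123 123 115 106 106 105 104 104 111 121 125 125 126 125 124]
190 [ 99 117 124 126 123 119 107 103 105 102 104 112 120 126 127 126 126 126]
193 [100 115 126 133 136 131 119 109 107 103 105 107 117 122 124 124 126 122]
196 [157 158 159 154 143 128 117 109 103 106 106 110 118 122 124 122 125 126]
199 [109 108 106 106 104 104 103 105 109 114 119 123 124 124 126 126 124 125]
line px 
[... 631 characters left out ...]
8 104 109 110 110
 108 112 114 116]
217 [114 115 115 115 113 110 103  98  91  90  87  87  89  97 103 109 111 111
 112 110 110 111]
218 [101 104 110 112 114 113 108 100  95  91  92  91  95  98 104 108 109 110
 111 111 112 111]
219 [ 93  95  99 104 109 111 110 108 105 106 101 100 104 106 106 109 107 110
 109 111 109 110]
220 [ 88  86  89  94 100 103 108 112 111 111 111 111 110 112 111 109 111 107
 108 110 108 107]
221 [ 86  85  85  85  91  93  97 104 112 110 113 112 114 113 112 111 110 109
 108 108 106 108]
222 [ 86  84  83  84  84  85  86  88  97 105 109 111 112 113 114 113 112 111
 109 108 108 107]
223 [ 87  82  80  83  80  82  83  84  87  91  96 100 106 110 110 114 112 112
 112 110 111 108]
```

View pics/c9.png

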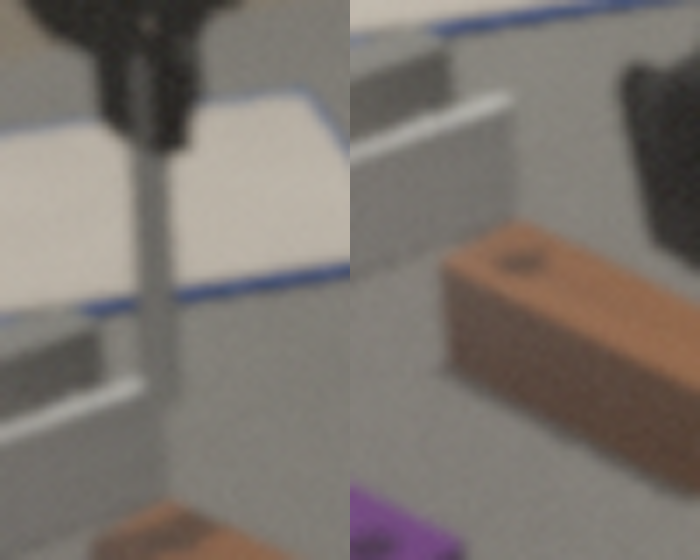

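Emit:
jog_arm --steps "0 0 -25 0 0 0 -1; 0 0 -45 0 0 0 -1; 0 0 -52 0 0 0 -1; 0 0 -57 0 0 0 -1; 0 0 -57 0 0 0 -1"

```text
clock: 5.35
tool_pos: [0.5476, 0.1169, 0.1733]
eef_rot: [1.028, 1.315, -1.028]
wrist_force: [-0.2, -0.1, -0.2]
opening: 0.153
```

Run:
```python
from h import *
o=get_obs();print(o['tool_pos'],o['opening'],o['wrist_force'])
s=cap('side','side5')
cv2.imwrite('pics/c10.png',cv2.resize(s['img'][160:240,210:290,::-1],None,fx=7,fy=7,interpolation=cv2.INTER_CUBIC))
```

```text
[0.54761051 0.11687035 0.17333333] 0.1532117560364935 [-0.19142619 -0.12089683 -0.21930963]
```

View pics/c10.png

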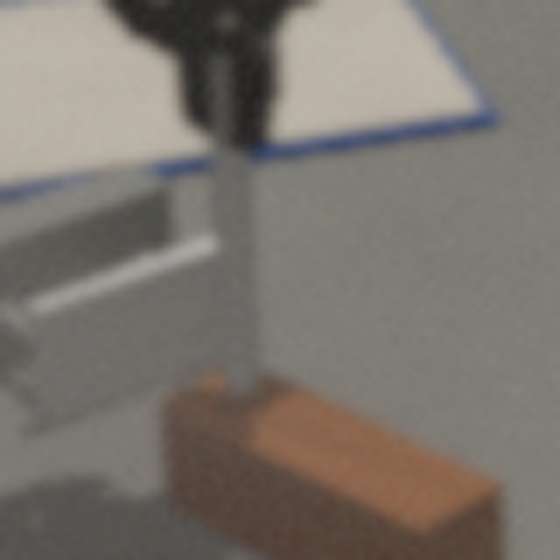

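Emit:
jog_arm --steps "0 1 -4 0 0 0 -1; 0 1 -8 0 0 0 -1; 0 1 -12 0 0 0 -1; 0 1 -16 0 0 0 -1; 0 1 -16 0 0 0 -1"

```text
clock: 6.02
tool_pos: [0.547, 0.1179, 0.1566]
eef_rot: [1.027, 1.316, -1.028]
wrist_force: [-0.2, -0.4, -1.5]
opening: 0.156
```

Emit:
jog_arm --steps "0 0 -6 0 0 0 -1; 0 0 -12 0 0 0 -1; 0 0 -18 0 0 0 -1; 0 0 -24 0 0 0 -1; 0 0 -24 0 0 0 -1"

```text
clock: 6.65
tool_pos: [0.5469, 0.1179, 0.1324]
eef_rot: [1.027, 1.316, -1.029]
wrist_force: [-0.0, -0.5, -2.2]
opening: 0.154
```

Emit:
jog_arm --steps "0 0 -2 0 0 0 -1; 0 0 -4 0 0 0 -1; 0 0 -5 0 0 0 -1; 0 0 -6 0 0 0 -1; 0 0 -6 0 0 0 -1"

```text
clock: 7.28
tool_pos: [0.5476, 0.118, 0.1275]
eef_rot: [1.028, 1.315, -1.027]
wrist_force: [-0.3, 0.6, -0.2]
opening: 0.154
```

Run:
```python
from h import *
o=get_obs();print(o['tool_pos'],o['opening'],o['wrist_force'])
s=cap('side','side6')
cv2.imwrite('pics/c11.png',cv2.resize(s['img'][160:260,210:310,::-1],None,fx=5.5,fy=5.5,interpolation=cv2.INTER_CUBIC))
```

```text
[0.54757984 0.11803724 0.12746309] 0.15401452968076684 [-0.28873198  0.59676556 -0.18792462]
```

View pics/c11.png

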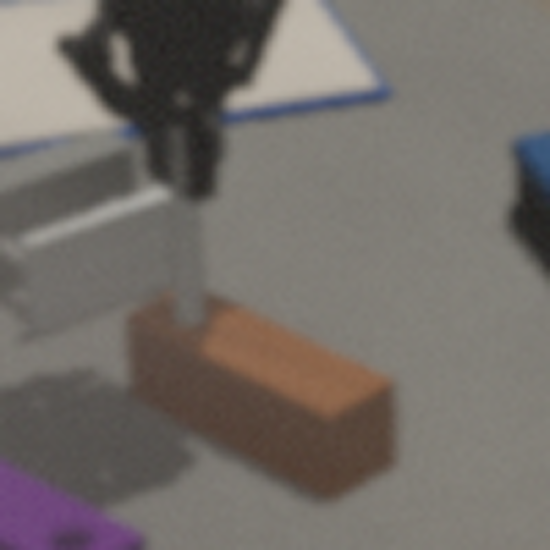

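Emit:
jog_arm --steps "0 0 -1 0 0 0 -1; 0 0 -2 0 0 0 -1; 0 0 -2 0 0 0 -1; 0 0 -2 0 0 0 -1"

```text
clock: 7.82
tool_pos: [0.548, 0.1181, 0.1273]
eef_rot: [1.028, 1.314, -1.027]
wrist_force: [-3.0, -1.2, 9.0]
opening: 0.157
```

Emit:
jog_arm --steps "0 0 0 0 0 0 -0.5; 0 0 0 0 0 0 -0.2; 0 0 0 0 0 0 0.2; 0 0 0 0 0 0 0.2; 0 0 0 0 0 0 0.2"

```text
clock: 8.45
tool_pos: [0.5474, 0.118, 0.1251]
eef_rot: [1.027, 1.315, -1.028]
wrist_force: [-0.8, 0.4, 0.1]
opening: 0.601
```

Emit:
jog_arm --steps "0 0 25 0 0 0 0.2; 0 0 60 0 0 0 0.2; 0 0 90 0 0 0 0.5; 8 -50 110 0 0 0 1; 16 -100 110 0 0 0 1"

```text
clock: 9.07
tool_pos: [0.5652, 0.0175, 0.2382]
eef_rot: [1.028, 1.311, -1.023]
wrist_force: [0.4, -0.8, 0.3]
opening: 1.001
```

Emit:
jog_arm --steps "20 -60 0 0 0 0 1; 20 -110 0 0 0 0 1; 20 -110 0 0 0 0 1"

```text
clock: 9.45
tool_pos: [0.5834, -0.0955, 0.235]
eef_rot: [1.03, 1.313, -1.032]
wrist_force: [0.5, 0.4, -0.6]
opening: 1.0
```

Run:
```python
from h import *
o=get_obs();print(o['tool_pos'],o['opening'],o['wrist_force'])
s=cap('side','side7');t=cap('top','top7')
cv2.imwrite('pics/c12.png',cv2.resize(s['img'][140:270,170:330,::-1],None,fx=4.5,fy=4.5,interpolation=cv2.INTER_CUBIC))
cv2.imwrite('pics/c13.png',cv2.resize(t['img'][150:260,180:330,::-1],None,fx=5,fy=5,interpolation=cv2.INTER_CUBIC))
```

```text
[ 0.5834093  -0.09547716  0.23503887] 1.0001816210871861 [ 0.54716653  0.43376242 -0.64490036]
```

View pics/c12.png

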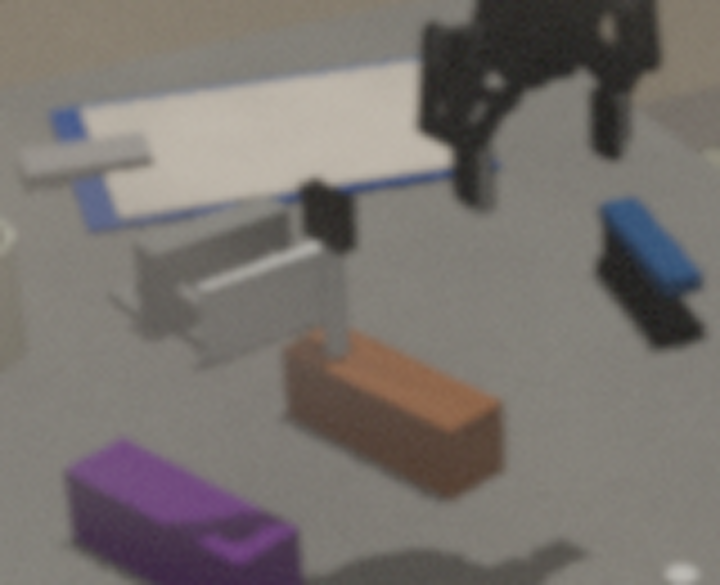

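View pics/c13.png

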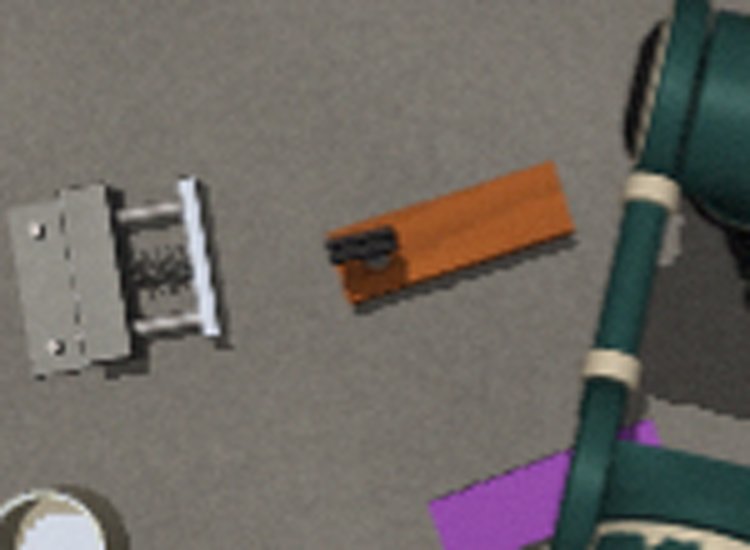

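Run:
```python
from h import *
from scipy.spatial.transform import Rotation as R
o=get_obs(); M=R.from_rotvec(o['eef_rot']).as_matrix(); a=np.degrees(np.arctan2(M[1,1],M[0,1]));print('jaw ang',a)
d=load('top7');hsv=cv2.cvtColor(d['img'],cv2.COLOR_RGB2HSV)
H,S,V=[hsv[:,:,i].astype(int) for i in range(3)]
m=(H<16)&(S>130)&(V>50); m[:, :220]=0; m[:,305:]=0
b,c,s=blob(m,(275,192)); 
# long lower/right edges: use minAreaRect on tail half corners
ct=cv2.findContours(b.astype(np.uint8),0,2)[0][0]; r=cv2.minAreaRect(ct); q=onz(d,cv2.boxPoints(r),.05); print(r,q.round(4))
x0=onz(load('top0'),[(269.6,196.26)],.025)
# compare tail part only between the two images
d0=load('top0');h0=cv2.cvtColor(d0['img'],cv2.COLOR_RGB2HSV).astype(int); m0=(h0[:,:,0]<16)&(h0[:,:,1]>130)&(h0[:,:,2]>50)
def tail(m):
    m=m.copy().astype(np.uint8); m[:,:264]=0;m[:,305:]=0;m[:170]=0;m[230:]=0; ys,xs=np.nonzero(m); return xs.mean(),ys.mean(),len(xs)
print(tail(m),tail(m0))
```

```text
jaw ang 13.882522442936711
((269.54998779296875, 196.14999389648438), (15.17893123626709, 47.11793518066406), 71.56504821777344) [[ 0.5609  0.1505  0.05  ]
 [ 0.6111  0.011   0.05  ]
 [ 0.5661 -0.0052  0.05  ]
 [ 0.5159  0.1341  0.05  ]]
(np.float64(277.8700440528634), np.float64(193.7444933920705), 454) (np.float64(277.84615384615387), np.float64(193.8043956043956), 455)
```

Emit:
jog_arm --steps "-3 50 0 0 0 0.094 1; -3 100 -40 0 0 0.094 1; -3 121 -100 0 0 0.094 1; -3 121 -150 0 0 0.094 1; -3 121 -150 0 0 0.094 1"

```text
clock: 10.18
tool_pos: [0.5752, 0.031, 0.0804]
eef_rot: [0.951, 1.361, -0.961]
wrist_force: [0.2, -0.1, -0.5]
opening: 0.996
```

Run:
```python
from h import *
o=get_obs();print(o['tool_pos'],o['opening'],o['wrist_force'])
s=cap('side','side8')
cv2.imwrite('pics/c14.png',cv2.resize(s['img'][120:270,170:330,::-1],None,fx=4,fy=4,interpolation=cv2.INTER_CUBIC))
```

```text
[0.57524409 0.03098411 0.08035086] 0.9955198073873559 [ 0.20762128 -0.06806928 -0.52916831]
```

View pics/c14.png

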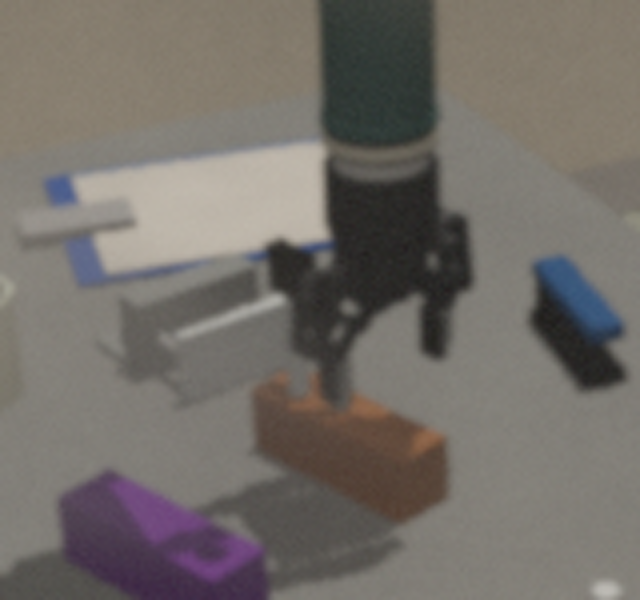

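Emit:
jog_arm --steps "0 0 0 0 0 0 1; 0 0 0 0 0 0 1"

```text
clock: 10.48
tool_pos: [0.5829, 0.0289, 0.0885]
eef_rot: [0.959, 1.346, -0.954]
wrist_force: [0.0, 0.4, -0.3]
opening: 1.0
```

Emit:
jog_arm --steps "-2 -2 -20 0 0 0 1; -2 -2 -40 0 0 0 1; -2 -2 -60 0 0 0 1; -2 -2 -75 0 0 0 1; -2 -2 -75 0 0 0 1"

```text
clock: 11.1
tool_pos: [0.5768, 0.027, 0.0082]
eef_rot: [0.955, 1.354, -0.959]
wrist_force: [-0.3, 0.6, -0.3]
opening: 1.001
```

Emit:
jog_arm --steps "0 0 0 0 0 0 1; 0 0 0 0 0 0 1"

```text
clock: 11.35
tool_pos: [0.5793, 0.027, 0.0111]
eef_rot: [0.957, 1.349, -0.956]
wrist_force: [-0.7, -0.1, 0.3]
opening: 0.999
```

Run:
```python
from h import *
from scipy.spatial.transform import Rotation as R
o=get_obs(); M=R.from_rotvec(o['eef_rot']).as_matrix(); a=np.degrees(np.arctan2(M[1,1],M[0,1]));print('jaw ang',a,o['tool_pos'],o['opening'],o['wrist_force'],M[:,0])
s=cap('side','side9')
cv2.imwrite('pics/c15.png',cv2.resize(s['img'][120:270,170:330,::-1],None,fx=4,fy=4,interpolation=cv2.INTER_CUBIC))
```

```text
jaw ang 19.371000069836516 [0.57933065 0.02704588 0.01106786] 0.9991670714525641 [-0.66653094 -0.05132428  0.27363266] [ 1.57797152e-03 -7.28726531e-06 -9.99998755e-01]
```

View pics/c15.png

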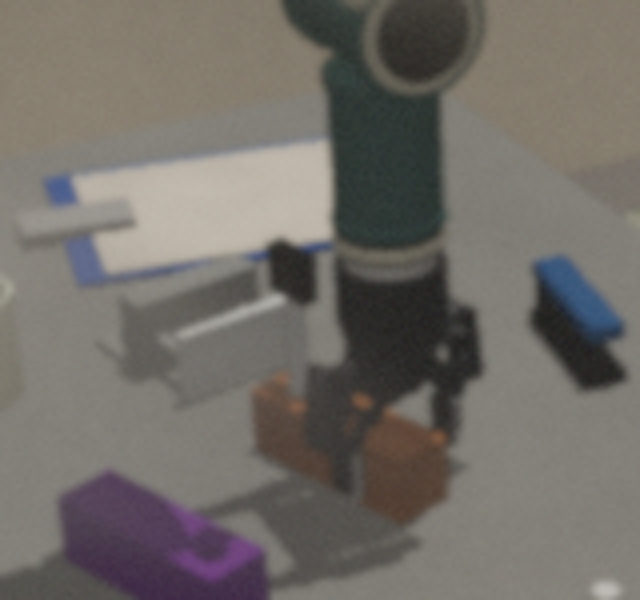

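Emit:
jog_arm --steps "0 0 0 0 0 0 0.4; 0 0 0 0 0 0 0; 0 0 0 0 0 0 -1; 0 0 0 0 0 0 -1; 0 0 0 0 0 0 -1"

```text
clock: 12.02
tool_pos: [0.5788, 0.027, 0.0107]
eef_rot: [0.957, 1.35, -0.956]
wrist_force: [-1.2, 0.1, 4.0]
opening: 0.525
```

Emit:
jog_arm --steps "0 0 0 0 0 0 -1; 0 0 0 0 0 0 -1"

```text
clock: 12.28
tool_pos: [0.5788, 0.027, 0.0107]
eef_rot: [0.957, 1.35, -0.956]
wrist_force: [-1.4, 0.4, 5.2]
opening: 0.533
```

Run:
```python
from h import *
from scipy.spatial.transform import Rotation as R
o=get_obs(); M=R.from_rotvec(o['eef_rot']).as_matrix(); a=np.degrees(np.arctan2(M[1,1],M[0,1]));print('jaw ang',a,o['tool_pos'],o['opening'],o['wrist_force'],o['ft_torque'],M[:,0])
s=cap('side','side10');t=cap('top','top10')
cv2.imwrite('pics/c16.png',cv2.resize(s['img'][120:270,170:330,::-1],None,fx=4,fy=4,interpolation=cv2.INTER_CUBIC))
cv2.imwrite('pics/c17.png',cv2.resize(t['img'][150:260,180:330,::-1],None,fx=5,fy=5,interpolation=cv2.INTER_CUBIC))
```

```text
jaw ang 19.365964016590638 [0.57880687 0.02697808 0.01069581] 0.5329350873961287 [-1.35847771  0.40536631  5.17084915] [-0.03137956  0.12359316  0.06588363] [ 6.00199872e-04 -3.52376088e-05 -9.99999819e-01]
```

View pics/c16.png

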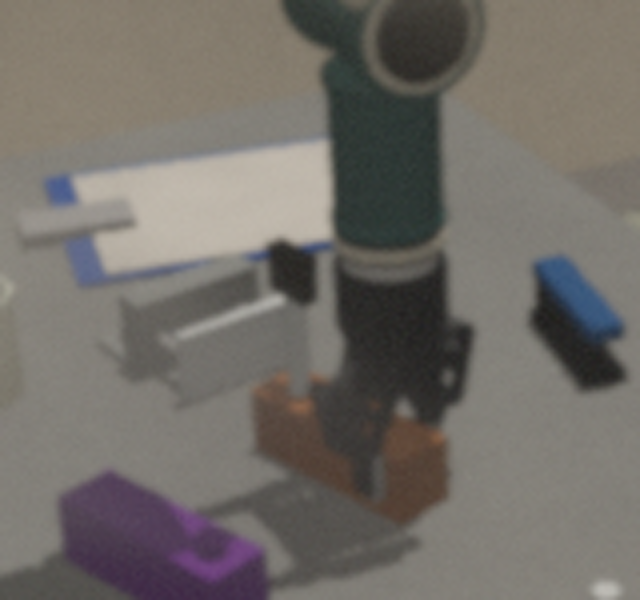

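View pics/c17.png

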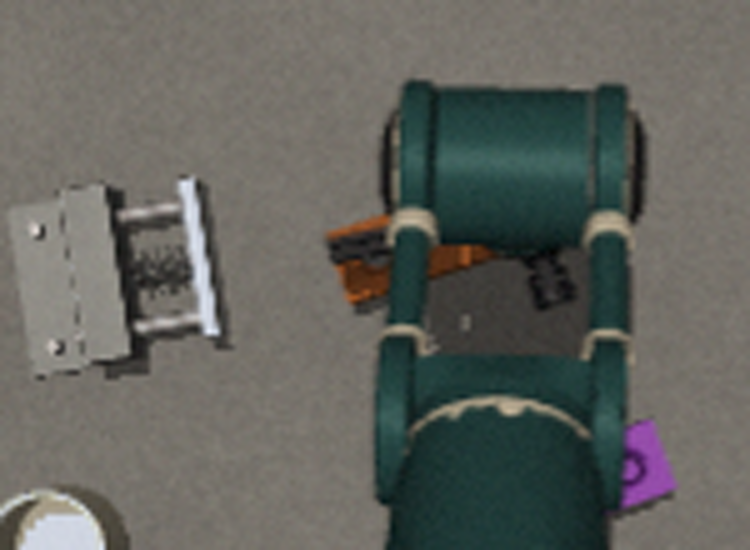

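Emit:
jog_arm --steps "-1 8 0 0 0 -0.03 -1; -2 18 0 0 0 -0.07 -1; -3 28 0 0 0 -0.11 -1; -4 38 0 0 0 -0.145 -1; -5 46 0 0 0 -0.145 -1"

```text
clock: 13.0
tool_pos: [0.5742, 0.0724, 0.0107]
eef_rot: [1.065, 1.293, -1.065]
wrist_force: [1.1, -5.1, 4.6]
opening: 0.534
```

Emit:
jog_arm --steps "0 0 0 0 0 0 -1; 0 0 0 0 0 0 -1; 0 0 0 0 0 0 -1"

```text
clock: 13.38
tool_pos: [0.574, 0.0734, 0.0107]
eef_rot: [1.066, 1.294, -1.064]
wrist_force: [-0.5, 0.9, 5.5]
opening: 0.529
```

Run:
```python
from h import *
from scipy.spatial.transform import Rotation as R
o=get_obs(); M=R.from_rotvec(o['eef_rot']).as_matrix(); a=np.degrees(np.arctan2(M[1,1],M[0,1]));print('jaw ang',a,o['tool_pos'],o['opening'],o['wrist_force'],o['ft_torque'],M[:,0])
s=cap('side','side11');t=cap('top','top11')
cv2.imwrite('pics/c18.png',cv2.resize(s['img'][120:270,170:330,::-1],None,fx=4,fy=4,interpolation=cv2.INTER_CUBIC))
cv2.imwrite('pics/c19.png',cv2.resize(t['img'][150:260,180:330,::-1],None,fx=5,fy=5,interpolation=cv2.INTER_CUBIC))
```

```text
jaw ang 11.098522395696326 [0.57402512 0.07338077 0.01069041] 0.5290065449561243 [-0.53785749  0.92996839  5.50036842] [-0.07220902  0.11558465  0.14508021] [ 1.05604310e-03  6.05156808e-04 -9.99999259e-01]
```

View pics/c18.png

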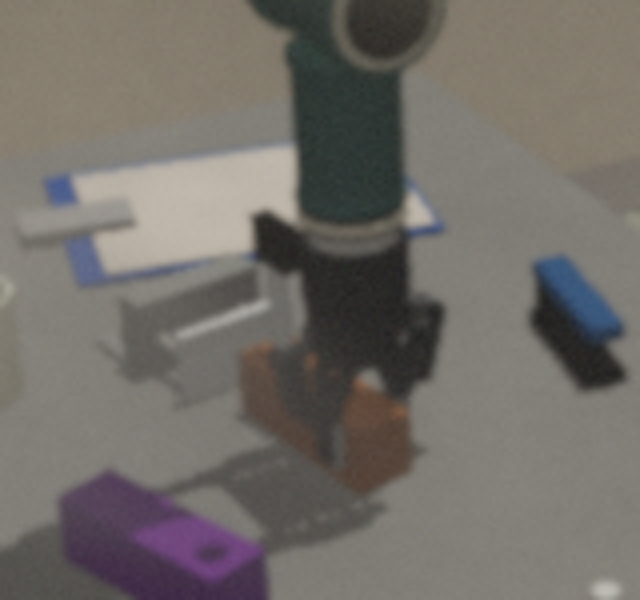

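View pics/c19.png

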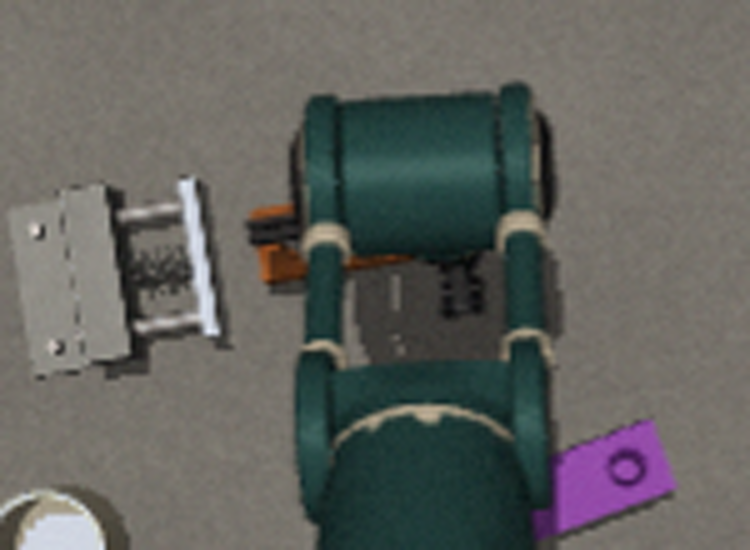

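Emit:
jog_arm --steps "-2 6 0 0 0 0 -1; -4 12 0 0 0 0 -1; -6 18 0 0 0 0 -1; -8 25 0 0 0 0 -1; -8 25 0 0 0 0 -1"

```text
clock: 14.1
tool_pos: [0.5659, 0.0983, 0.0107]
eef_rot: [1.066, 1.294, -1.065]
wrist_force: [-0.1, -1.5, 6.1]
opening: 0.532
```

Emit:
jog_arm --steps "-0.5 2 0 0 0 0 -1; -1 4 0 0 0 0 -1; -1 4 0 0 0 0 -1"

```text
clock: 14.48
tool_pos: [0.5651, 0.1016, 0.0107]
eef_rot: [1.065, 1.293, -1.065]
wrist_force: [1.5, -4.4, 5.5]
opening: 0.53
```

Emit:
jog_arm --steps "-0.5 2 0 0 0 0 -1; -1 4 0 0 0 0 -1; -1 4 0 0 0 0 -1"

```text
clock: 14.85
tool_pos: [0.5642, 0.1054, 0.0107]
eef_rot: [1.065, 1.293, -1.065]
wrist_force: [1.8, -5.4, 4.3]
opening: 0.532
```

Run:
```python
from h import *
o=get_obs(); print(o['tool_pos'],o['opening'],o['wrist_force'],o['ft_torque'])
s=cap('side','side12');t=cap('top','top12')
cv2.imwrite('pics/c20.png',np.hstack([cv2.resize(s['img'][140:260,180:280,::-1],None,fx=4,fy=4,interpolation=cv2.INTER_CUBIC),cv2.resize(t['img'][170:230,200:250,::-1],None,fx=8,fy=8,interpolation=cv2.INTER_CUBIC)]))
```

```text
[0.56421741 0.10538101 0.01068542] 0.532334014146936 [ 1.79507395 -5.37841004  4.34432892] [-0.64532292 -0.00181129 -0.04218772]
```

View pics/c20.png

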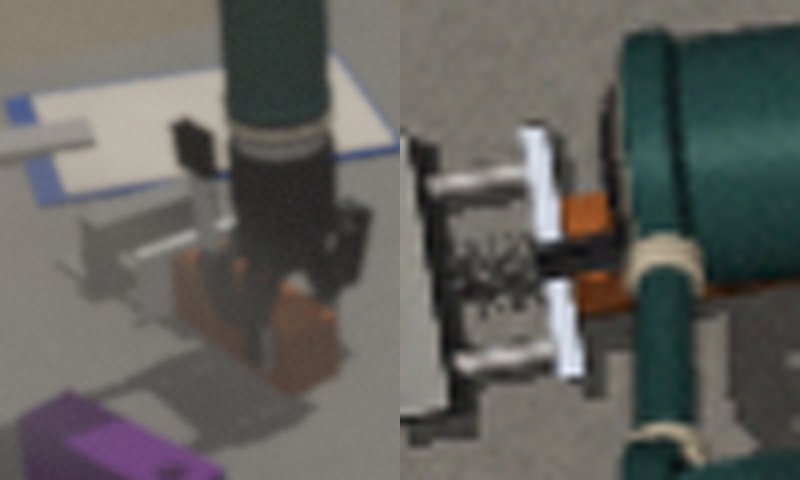

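Emit:
jog_arm --steps "-0.5 2 0 0 0 0 -1; -1 4 0 0 0 0 -1; -1 4 0 0 0 0 -1"

```text
clock: 15.32
tool_pos: [0.5635, 0.1089, 0.0107]
eef_rot: [1.065, 1.292, -1.065]
wrist_force: [2.3, -6.9, 4.8]
opening: 0.532
```

Emit:
jog_arm --steps "-0.5 2 0 0 0 0 -1; -1 4 0 0 0 0 -1; -1 4 0 0 0 0 -1"

```text
clock: 15.7
tool_pos: [0.5628, 0.1124, 0.0107]
eef_rot: [1.065, 1.291, -1.065]
wrist_force: [3.1, -9.6, 3.9]
opening: 0.533
```

Run:
```python
from h import *
o=get_obs(); print(o['tool_pos'],o['opening'],o['wrist_force'],o['ft_torque'])
s=cap('side','side13');t=cap('top','top13')
cv2.imwrite('pics/c21.png',np.hstack([cv2.resize(s['img'][140:260,180:280,::-1],None,fx=4,fy=4,interpolation=cv2.INTER_CUBIC),cv2.resize(t['img'][170:230,200:250,::-1],None,fx=8,fy=8,interpolation=cv2.INTER_CUBIC)]))
for tag in('top0','top11','top12','top13'):
    V=load(tag)['img'].astype(float).max(2)
    for rows in (range(188,196),range(206,214)):
        e=[]
        for v in rows:
            r=V[v,208:228]; j=max(np.nonzero(r>150)[0]) ; i=[k for k in range(j,0,-1) if r[k]>=190][-1] if 0 else j
            e.append(208+j+(r[j]-150)/(r[j]-r[j+1]))
        print(tag,rows[0],np.median(e), end=' ')
    print()
```

```text
[0.56282836 0.11240877 0.01073356] 0.5331747759554486 [ 3.07897596 -9.63179004  3.89627957] [-1.08695915 -0.17888964 -0.0946408 ]
top0 188 219.3200306780916 top0 206 222.29122340425533 
top11 188 219.343537414966 top11 206 222.3253424657534 
top12 188 218.40212493599591 top12 206 221.3764119202115 
top13 188 216.3375796178344 top13 206 219.34234234234236
```

View pics/c21.png

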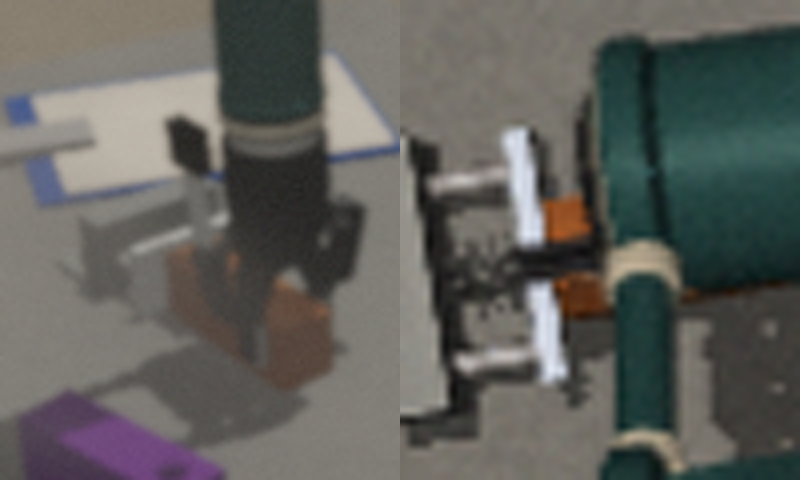

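Emit:
jog_arm --steps "-0.3 1.5 0 0 0 0 -1; -0.6 3 0 0 0 0 -1; -1 5 0 0 0 0 -1; -1.4 7 0 0 0 0 -1; -1.4 7 0 0 0 0 -1"

```text
clock: 16.42
tool_pos: [0.5616, 0.1186, 0.0107]
eef_rot: [1.064, 1.29, -1.066]
wrist_force: [3.6, -12.5, 4.9]
opening: 0.529
```

Emit:
jog_arm --steps "0 0 0 0 0 0 -1; 0 0 0 0 0 0 -1; 0 0 0 0 0 0 -1"

```text
clock: 16.8
tool_pos: [0.5616, 0.1186, 0.0107]
eef_rot: [1.064, 1.29, -1.066]
wrist_force: [4.0, -12.9, 4.6]
opening: 0.532
```

Run:
```python
from h import *
o=get_obs(); print(o['clock'],o['tool_pos'],o['opening'],o['wrist_force'],o['ft_torque'])
s=cap('side','side14');t=cap('top','top14')
cv2.imwrite('pics/c22.png',np.hstack([cv2.resize(s['img'][140:260,180:280,::-1],None,fx=4,fy=4,interpolation=cv2.INTER_CUBIC),cv2.resize(t['img'][170:230,200:250,::-1],None,fx=8,fy=8,interpolation=cv2.INTER_CUBIC)]))
Q=[]
for tag in('top0','top14'):
    d=load(tag);V=d['img'].astype(float).max(2)
    for rows in (range(188,196),range(206,214)):
        e=[]
        for v in rows:
            r=V[v,208:228]; j=max(np.nonzero(r>150)[0])
            e.append(208+j+(r[j]-150)/(r[j]-r[j+1]))
        print(tag,rows[0],np.median(e)); Q.append(onz(d,[(np.median(e),rows[0]+3.5)],.059)[0])
n=np.array([-.1908,.9816,0]); print([(Q[2]-Q[0])@n,(Q[3]-Q[1])@n])
hs=cv2.cvtColor(t['img'],cv2.COLOR_RGB2HSV).astype(int); m=(hs[:,:,0]<16)&(hs[:,:,1]>130)&(hs[:,:,2]>50)
print([(v,210+np.nonzero(m[v,210:240])[0][:1]) for v in range(193,212)])
```

```text
16.8 [0.56158947 0.11859762 0.01072611] 0.5321897346731128 [  3.97890573 -12.94139115   4.62419449] [-1.49048583 -0.25939683 -0.15803713]
top0 188 219.3200306780916
top0 206 222.29122340425533
top14 188 214.36226920786183
top14 206 217.26153144184502
[np.float64(0.015397850078575501), np.float64(0.015585732013284774)]
[(193, array([], dtype=int64)), (194, array([], dtype=int64)), (195, array([216])), (196, array([216])), (197, array([216])), (198, array([216])), (199, array([216])), (200, array([217])), (201, array([], dtype=int64)), (202, array([], dtype=int64)), (203, array([], dtype=int64)), (204, array([], dtype=int64)), (205, array([217])), (206, array([218])), (207, array([218])), (208, array([218])), (209, array([218])), (210, array([], dtype=int64)), (211, array([], dtype=int64))]
```

View pics/c22.png

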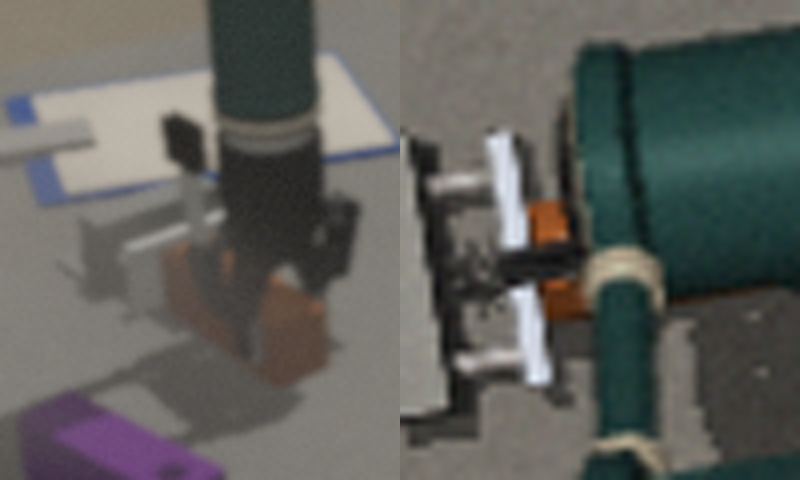

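```bash
python3 -c "
from station import *
print(close_job())"
```

```text
the job is handed in; nothing more can be done
None
```

I stood the larger clip post in the orange-brown foot's socket, let it go, slid the foot to the stop plate and handed the job in while still pushing. It took about 17 s of the 64 s. No verdict was reported.

**Post:** The gripper stopped on the socket bottom at the same height (z 0.127) at which it had held the post in the parts block. That means the post is fully home. I then released it and saw it upright in both views, with the foot still well short of the plate.

**Push:** I gripped the foot by its tail, turned it about 8° to line up, and pressed the plate back.
- **Plate travel:** 15.4 mm and 15.6 mm, measured at two places on its width. That is about 9.3 N by the spring rate and shows the plate going straight back.
- **Wrist force:** about 13 N along the push. I put the 4 N difference down to the foot's friction on the counter.
- **Alignment:** the head looks flush and is centred to within a few millimetres. The tool held still over the last 0.4 s.

**Disagreements:** The side camera read about 1.3 px (about 3 mm) off from the top camera. The offset was the same at the post and at the socket, so I worked from relative positions. One colour mask of the foot in the side view failed, and I did not use it.

The mug, stapler, tape roll and short rod were not touched.

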